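Pin the frame pack of the fruit slicer

TASK

The slicer's three washed frames have been slipped loosely into its cradle. Push the pack fully home against the back stop so that all the holes line up, then take the locking pin from its wooden rest and press it down through all three frames into the cradle until its collar sits flush on the top frame, and let go. Feel your way and force nothing: press gently, and leave the other things on the table where they are.

Things in the scene. Friction and masses are not known exactly. Their poses are not given: they have to be found in the camera images.
- front (a point): middle of the open front edge of the floor of the grey metal cradle, fixed to the table; 30 mm above the table. x: to the rear, the way the frames are pushed; y left, z up. Side walls 83 mm apart (frames 80 mm wide) run 157 mm back from here, up to 56 mm above the table. The frames stick out over this edge, by 18 to 42 mm when home, by 54 to 72 mm at first, each differently
- cradle: the cradle itself, origin on the table 45 mm in +x of front, axes alike. In it is clamped an aluminium bed with a back stop (up to 60 mm above the table), which the frames' rear edges touch when home: 108 to 132 mm behind front, set differently each time and not measured. In the bed, 20 mm ahead of the stop, is the 14 mm bore, 30 mm deep, right under the holes when the frames are home
- bottom_hole (a point): hole of the lowest of three alike white slicer frames stacked in the cradle: 150 x 80 x 10 mm, 75 g, slick plastic, a big window with blades and one 14 mm hole 20 mm from the rear edge. Point: hole centre at mid thickness, 35 mm above the table. x points to the frame's rear, z up; front edge 130 mm in -x of the point, rear edge 20 mm in +x
- middle_hole (a point): hole of the middle one of three alike white slicer frames stacked in the cradle: 150 x 80 x 10 mm, 75 g, slick plastic, a big window with blades and one 14 mm hole 20 mm from the rear edge. Point: hole centre at mid thickness, 45 mm above the table. x points to the frame's rear, z up; front edge 130 mm in -x of the point, rear edge 20 mm in +x
- top_hole (a point): hole of the uppermost of three alike white slicer frames stacked in the cradle: 150 x 80 x 10 mm, 75 g, slick plastic, a big window with blades and one 14 mm hole 20 mm from the rear edge. Point: hole centre at mid thickness, 55 mm above the table. x points to the frame's rear, z up; front edge 130 mm in -x of the point, rear edge 20 mm in +x
- pin_grip (a point): middle of the grip of the loose steel locking pin (90 g), which stands upright in a wooden rest, z up. Grip: plain round 18 mm, from 20 mm below this point to 19 mm above it; below it a collar 24 mm across, 5 mm thick, its underside 25 mm below this point; then a 12 mm shank, 52 mm long, its last 7 mm tapering to a 7 mm wide flat tip
- pin_tip (a point): tip of the pin, on its axis, 77 mm below pin_grip; 8 mm above the table when the pin is home, its collar then on the stack top, 60 mm above the table. Over the last 15 mm a spring ball in the bore bears sideways on the shank with 5 to 9 N: the pin does not drop home and must be pressed with a few newtons, up to about 10
- rest: wooden block fixed to the table, 60 x 100 mm, 60 mm high, with two upright 15 mm holes 44 mm apart along its y; origin at the centre of its underside. The pin stands in one of them, its collar on the block's top; the other is empty
- bowl: white bowl with peeled pear pieces, 160 mm across, 75 mm high (origin at the centre of its underside); leave alone
- pear0: whole pear standing, 68 mm across, 84 mm high; leave alone
- pear1: whole pear standing, 68 mm across, 84 mm high; leave alone
- jar: white jar with a green cap, 84 mm across, 130 mm high; leave alone
- cup: white cup, 72 mm across, 85 mm high; leave alone
- spatula: spatula lying flat to one side; leave alone
- brush: washing brush lying flat near the robot; leave alone
There are look-alikes about, which are no part of the job. What is shaped like the part that bears middle_hole but red or yellow is not meant.

How it is judged (in metres and radians):
On the way, in this order (a step that is already met when the one before it is completed fails the run):
1. all three frames have been pushed in and their holes lie in line (within 3 mm of one another), with the pin still away from them (horizontal distance between bottom_hole and middle_hole below 0.003 m and horizontal distance between each of middle_hole, bottom_hole and top_hole below 0.003 m and distance of each of bottom_hole, middle_hole, top_hole from where it was at the start of the episode above 0.005 m and horizontal distance between pin_tip and top_hole above 0.05 m), for 0.2 s.
2. the pin's tip has passed down through all three frames into the bore (height (world z) of pin_tip below 0.028 m and horizontal distance between pin_tip and bottom_hole below 0.005 m and horizontal distance between pin_tip and middle_hole below 0.005 m and horizontal distance between pin_tip and top_hole below 0.005 m), for 0.05 s.
At the end, for the whole second after the job is handed in: The pin stands upright (within 0.06 rad) and at rest down in the bore (tip less than 9.5 mm above the table, so the collar is within 1.5 mm of the top frame), through all three frames, which lie flat in the cradle with their holes within 3 mm of the pin's tip (horizontal distance between pin_tip and bottom_hole below 0.003 m and horizontal distance between pin_tip and middle_hole below 0.003 m and horizontal distance between pin_tip and top_hole below 0.003 m and height (world z) of pin_tip below 0.0095 m and height (world z) of top_hole below 0.057 m and angle between pin_grip's own z axis and vertical below 0.06 rad and linear speed of pin below 0.01 m/s); the robot touches nothing.
It fails at once if more than 30 N between a frame and the cradle or the pin (pushed or pressed too hard) (contact force between any of frame_bottom, frame_middle, frame_top and cradle above 30 N or contact force between any of frame_bottom, frame_middle, frame_top and bed above 30 N or contact force between any of frame_bottom, frame_middle, frame_top and pin above 30 N).
It fails at once if the pin is driven against the cradle with more than 30 N (contact force between pin and cradle above 30 N or contact force between pin and bed above 30 N).
It fails at once if a bystander is moved by more than 30 mm (distance of any of bowl, pear0, pear1, jar, cup, spatula, brush from where it was at the start of the episode above 0.03 m).
It also fails if it takes over 64 s, if anything falls off the work surface, if the arm or the gripper's body presses on something with over 40 N, if the wrist force passes 120 N, or if a joint passes its speed limit or range.

ROBOT

A 7-joint arm with a two-finger parallel gripper is mounted at the origin on the work surface. World frame = base frame: x ahead of the robot, y to its left, z up, the work surface at z = 0. Lengths are in mm, angles in rad, forces in N, time in s.
With the tool pointing down it reaches from about 400 to 875 mm from the base axis. Payload 4.4 kg.
Tool frame: the origin (TCP) lies at the very end of the fingers, on their centre line; the grasp point (between the pads) lies 19 mm behind it; z points along the fingers, y is the line along which they close (so a half turn about z gives the same grasp; the last joint's range is limited). The gripper opens to 85 mm and grips with 20 to 120 N. Pads are 22 mm wide; open, the fingers measure 114 mm over their backs; the gripper's body (76 mm by 85 mm) begins 54 mm behind the grasp point. The pads swing forward as they close: fully open they stand 13 mm farther back than shut.
Start: joints at [-1.283, 0.628, 0.038, 1.517, -0.027, 0.996, -0.02], TCP at [225.179, 609.764, 231.313] pointing down, gripper open.
Joint ranges: [-3.06, 3.06], [-0.37, 2.12], [-1.25, 1.32], [0.18, 2.47], [-1.1, 4.24], [0.23, 1.98], [-2.94, 2.94]. Speed limits (rad/s): [2.57, 2.57, 3.14, 3.14, 3.14, 3.14, 3.14].

INTERFACE

Orientations are given as [roll, pitch, yaw] about the fixed x, y, z axes, in that order (R = Rz(yaw) Ry(pitch) Rx(roll)).
In Python, from cell import ctrl gives the robot as it stands.
- The arm moves only by the tool step_arm, never from a script. Its argument "series" is a list that holds one entry, the list of rows, each a list of 7 numbers: the turn, a rotation vector about the tool's x, y, z as a fraction of full scale, then the shift along the tool's x, y, z as a fraction of full scale, then the closure, from 0 (fully open) to 1 (shut). In form: [[[ax, ay, az, tx, ty, tz, gripper], ...]]. A call has 1 to 12 rows; each row shifts and turns the commanded pose from where the row before left it, along the tool's axes as they then stand; what a row does not reach is not made up. Full scale, the value 1, is 150 mm for a shift and 45 degrees for a turn. A row lasts 1/10 s, in which the tool goes at most 50 mm and 8.59 degrees, less where a joint would pass 70% of its speed; a pose out of reach is approached as far as the arm can. A call with a number of a shift or a turn outside -1 to 1 is refused whole. A call with a gripper value outside its range is refused whole. The fingers move at their own pace and stop on an object; the grip force is fixed at half the most. Time passes only in rows, so rows that do not move let the fingers close. It gives the time, the measured TCP pose, the force, the opening and the grip force at its end, in the units of the state.
- ctrl.read_state(): the state, without advancing time (a new reading comes with each control period).
- ctrl.get_image(name): name is "side" or "top"; returns a dict with "img" (384x512x3 uint8, red, green, blue), "fx", "fy", "cx", "cy" (pixels), "dist" ([k1, k2, p1, p2, k3] as OpenCV has them; the pictures are not rectified), "R" (3x3) and "t" (3): a world point X has camera coordinates R X + t. Camera axes: x right, y down, z forward; pixel columns grow to the right and rows downward; lengths in mm; the calibration is good to about 2 mm. A picture is of the moment at which its call begins. There is no depth.
- ctrl.finish_job(): hands the job in; it is judged then, once.
Trained networks look in a picture, given as the dict that the camera call returned (one of the last four; its "shot" number tells which), for a name from the list of things; names that differ only in an ending like _2 or _b are one class to them, and where a whole thing is asked for, a point or a joint stands for the part that bears it (a point fixed in the world has none). Each returns a list of dicts, best first, with "score" (0 to 1); they miss things now and then, are a little off and sometimes report something else, mostly with a low value. They report only what shows in the picture. A call takes as long as a camera call. They do not tell look-alikes from the thing itself.
- ctrl.recognise(picture, thing): "centre" ([column, row] in pixels, amid what is visible of it).
The state is a dict: "clock": time; "qpos": joint angles; "qd": joint speeds; "tau": joint torques, N m; "eef_pos": TCP position; "tool_rot": TCP orientation; "force": force on the tool from outside, world axes, zero at the start; "torque": the same for the moment, N m; "width": finger opening in mm; "gripper_force": force on a finger pad.
Only numpy, scipy, OpenCV 4.12 (cv2) and the standard library are available. Lean on these libraries where they do the work, as an engineer would, in place of code of your own. Each camera call takes 0.05 s, during which the arm holds its last target. There are 200 camera calls.

## Working session

There is one attempt and no reset: what is moved stays moved. The work goes in short steps, Python scripts to look and compute and a tool call to move; the robot and the scene stay as the last step left them, time stands still between calls to the robot, and variables do not carry over. Pictures are saved under pics/ and viewed, at most 10 in all, crops included, and the job is handed in when it is done.

Besides the shell and the picture viewer there is one more tool, called after "Emit:" as name(argument=value, ...) on one line, values as JSON. step_arm: Moves the arm, as the interface text tells. Shift numbers are shares of 150 mm and turn numbers shares of 45 degrees, none past 1 either way. Its arguments: {"type":"object","properties":{"series":{"type":"array","items":{"type":"array","items":{"type":"array","items":{"type":"number","minimum":-1,"maximum":1}}}}},"required":["series"]}

```bash
mkdir -p pics
cat > h.py <<'E'
import numpy as np, cv2
from cell import ctrl
def K(p): return np.array([[p['fx'],0,p['cx']],[0,p['fy'],p['cy']],[0,0,1.]]), np.array(p['dist'],float)
def back(p,uv,z):
    k,d=K(p); n=cv2.undistortPoints(np.array([[uv]],float),k,d)[0,0]
    R=np.array(p['R']);t=np.array(p['t']); c=-R.T@t; r=R.T@np.array([n[0],n[1],1]); return c+r*(z-c[2])/r[2]
def proj(p,X):
    k,d=K(p); return cv2.projectPoints(np.array([X],float),cv2.Rodrigues(np.array(p['R']))[0],np.array(p['t'],float),k,d)[0][0,0]
def save(p,n,crop=None,s=1):
    im=p['img'][:,:,::-1]
    if crop: im=im[crop[1]:crop[3],crop[0]:crop[2]]
    cv2.imwrite('pics/'+n,cv2.resize(im,None,fx=s,fy=s,interpolation=cv2.INTER_CUBIC))
E
python3 - <<'E'
from h import *
Z=dict(front=30,cradle=30,bottom_hole=40,middle_hole=50,top_hole=60,pin_grip=85,rest=60,bowl=40,jar=60,cup=40,pear0=40)
ims=[]
for n in('top','side'):
    p=ctrl.get_image(n); save(p,n+'0.png'); ims.append(p['img'])
    print(n,-np.array(p['R']).T@np.array(p['t']),p['fx'])
    for k,z in Z.items():
        r=ctrl.recognise(p,k); print(k,[(np.round(q['centre']).tolist(),round(q['score'],2),np.round(back(p,q['centre'],z)[:2]).tolist()) for q in r[:3]])
s=ctrl.read_state(); print({k:np.round(s[k],3) for k in('clock','eef_pos','tool_rot','force','width')})
E
```

```text
top [ 375.24315796   -9.10636989 1243.84099706] 415.67289747507346
front [([259.0, 150.0], 0.95, [632.0, -23.0])]
cradle [([255.0, 151.0], 0.59, [628.0, -9.0])]
bottom_hole []
middle_hole [([363.0, 278.0], 0.96, [257.0, -311.0]), ([124.0, 280.0], 0.96, [259.0, 366.0]), ([186.0, 281.0], 0.83, [254.0, 189.0])]
top_hole [([249.0, 167.0], 0.61, [577.0, 7.0]), ([349.0, 214.0], 0.6, [437.0, -276.0])]
pin_grip [([351.0, 213.0], 0.64, [439.0, -275.0])]
rest [([355.0, 214.0], 0.88, [437.0, -292.0])]
bowl [([151.0, 187.0], 0.96, [525.0, 294.0])]
jar [([355.0, 124.0], 0.75, [700.0, -302.0])]
cup [([320.0, 102.0], 0.74, [772.0, -207.0])]
pear0 [([186.0, 108.0], 0.94, [758.0, 193.0]), ([158.0, 123.0], 0.73, [716.0, 279.0])]
side [ 190.55436757 -985.54950214  911.91418103] 447.0191059687545
front [([293.0, 205.0], 0.57, [621.0, -37.0])]
cradle [([291.0, 205.0], 0.6, [617.0, -35.0]), ([262.0, 287.0], 0.58, [429.0, -305.0])]
bottom_hole [([264.0, 195.0], 0.68, [551.0, 25.0])]
middle_hole [([167.0, 191.0], 0.91, [268.0, 130.0]), ([147.0, 160.0], 0.87, [232.0, 323.0]), ([194.0, 313.0], 0.8, [250.0, -342.0])]
top_hole [([273.0, 191.0], 0.97, [574.0, 13.0])]
pin_grip [([247.0, 132.0], 0.74, [592.0, 330.0]), ([362.0, 247.0], 0.51, [699.0, -307.0]), ([265.0, 263.0], 0.41, [446.0, -277.0])]
rest [([260.0, 288.0], 0.98, [416.0, -329.0])]
bowl [([228.0, 151.0], 0.75, [512.0, 300.0]), ([247.0, 207.0], 0.62, [485.0, -11.0])]
jar [([360.0, 249.0], 0.89, [707.0, -290.0])]
cup [([365.0, 218.0], 0.83, [793.0, -170.0])]
pear0 [([286.0, 146.0], 0.82, [717.0, 261.0]), ([306.0, 155.0], 0.75, [762.0, 186.0])]
{'clock': np.float64(1.2), 'eef_pos': array([225.191, 609.762, 231.337]), 'tool_rot': array([ 3.142, -0.   ,  2.788]), 'force': array([0.47 , 0.164, 0.957]), 'width': np.float64(85.496)}
```

View pics/top0.png

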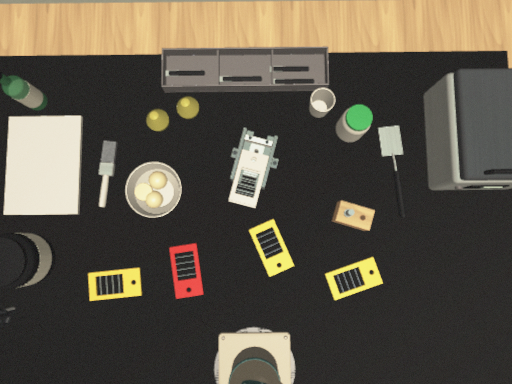

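View pics/side0.png

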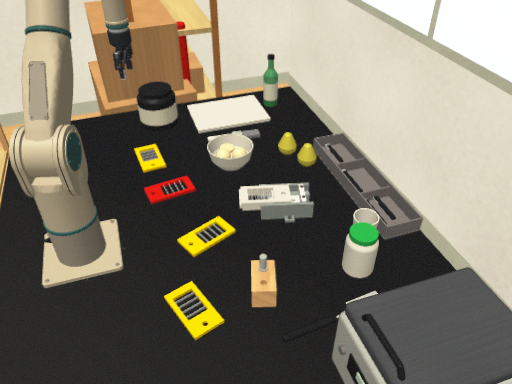

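Top view: the cradle with white frames is at about (253,165), with the front edge at the bottom (243,203). The pin stands in the rest at (350,212), and the empty hole is at (363,217). I'll zoom in.

Run:
```python
import cv2,numpy as np
a=cv2.imread('pics/top0.png')[120:220,215:295]; b=cv2.imread('pics/side0.png')[165:235,230:330]; c=cv2.imread('pics/top0.png')[190:240,325:385]
f=lambda i,w:cv2.resize(i,(w,int(i.shape[0]*w/i.shape[1])),interpolation=cv2.INTER_CUBIC)
o=np.zeros((600,800,3),np.uint8); A=f(a,400); A=A[:500]; o[:A.shape[0],:400]=A; B=f(b,400); o[:B.shape[0],400:]=B; C=f(c,360)[:320]; o[290:290+C.shape[0],420:780]=C
cv2.imwrite('pics/zoom.png',o)
```

```text
(no output)
```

View pics/zoom.png

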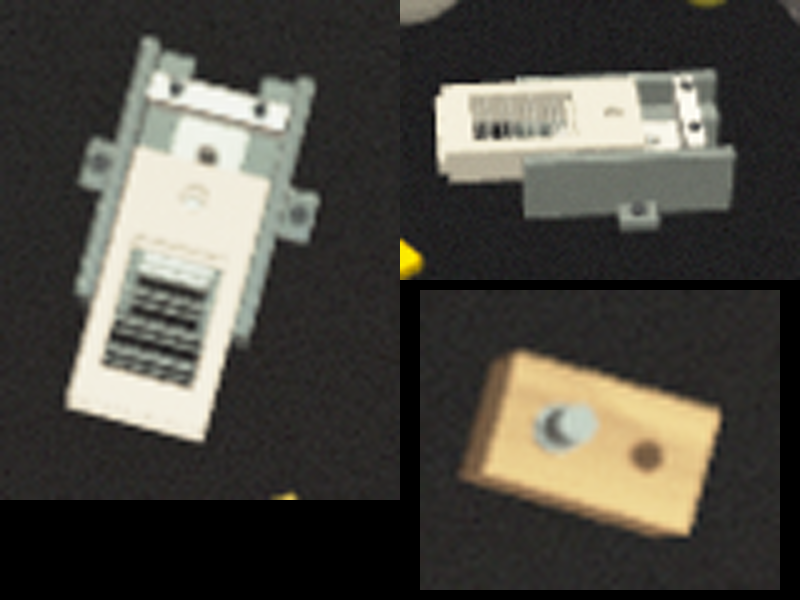

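```bash
cat >> h.py <<'E'
def A(u,v): return (215+u/5-.4,120+v/5-.4)
def C(u,v): return (325+(u-420)/6-.4,190+(v-290)/6-.4)
E
python3 - <<'E'
from h import *
p=ctrl.get_image('top'); q=ctrl.get_image('side')
P={}
for n,uv,z in [('bore',A(207,156),30),('hole',A(192,194),60),('FL',A(68,408),60),('FR',A(204,440),60),('RL',A(135,150),60),('RR',A(270,178),60),('WL0',A(82,293),56),('WL1',A(150,38),56),('WR0',A(240,345),56),('WR1',A(308,80),56),('pintop',C(577,420),104),('collar',C(563,429),65),('empty',C(647,457),60),('stopL',A(150,95),60),('stopR',A(283,130),60)]:
    P[n]=back(p,uv,z); print(n,np.round(P[n],1))
for a,b in(('FL','RL'),('FR','RR'),('WL0','WL1'),('WR0','WR1')):
    d=P[b]-P[a]; print(a,np.hypot(*d[:2]),np.arctan2(d[1],d[0]))
d=P['FL']-P['FR'];print(np.hypot(*d[:2]),np.arctan2(d[1],d[0])-np.pi/2)
B=lambda u,v:(230+(u-400)/4-.4,165+v/4-.4)
for n,uv,z in [('side hole',B(614,112),60),('FR',B(447,152),60),('FL',B(437,92),60),('RL',B(637,78),60),('bore',B(654,140),30)]: print(n,np.round(back(q,uv,z),1))
g=ctrl.recognise(q,'pin_grip'); print([(k['centre'],k['score'],back(q,k['centre'],85)) for k in g])
E
```

```text
bore [629.8 -12.5  30. ]
hole [601.3  -3.5  60. ]
FL [478.   68.7  60. ]
FR [458.8  -8.8  60. ]
RL [627.6  29.2  60. ]
RR [610.2 -48.7  60. ]
WL0 [544.9  60.6  56. ]
WL1 [694.9  20.   56. ]
WR0 [513.6 -30.1  56. ]
WR1 [668.7 -71.9  56. ]
pintop [ 442.5 -270.3  104. ]
collar [ 440.7 -272.5   65. ]
empty [ 427.2 -312.9   60. ]
stopL [660.   20.2  60. ]
stopR [638.3 -56.7  60. ]
FL 154.66836851185352 -0.2583723490302254
FR 156.54643947432797 -0.2580458668127091
WL0 155.43948338962306 -0.26409683678857626
WR0 160.67719016272815 -0.26301009852983875
79.87430984109385 -0.24323510991140052
side hole [601.2  -5.2  60. ]
FR [467.2  -9.3  60. ]
FL [481.  62.  60.]
RL [633.5  28.5  60. ]
bore [632.3 -12.8  30. ]
[([264.2, 260.6], 0.52, array([ 447.15425228, -269.9791879 ,   85.        ])), ([312.8, 330.4], 0.2, array([ 479.03165667, -491.7650013 ,   85.        ]))]
```

Emit:
step_arm(series=[[[0,0,-0.118,0,0,0,0.5],[0,0,0,-0.18,-0.255,0,0.5],[0,0,0,-0.18,-0.255,0,0.5],[0,0,0,-0.18,-0.255,0,0.5],[0,0,0,-0.18,-0.255,0,0.5],[0,0,0,-0.18,-0.255,0,0.5],[0,0,0,-0.18,-0.255,0,0.5],[0,0,0,-0.18,-0.255,0,0.5],[0,0,0,-0.18,-0.255,0,0.5],[0,0,0,-0.18,-0.255,0,0.5],[0,0,0,-0.18,-0.255,0,0.5],[0,0,0,-0.18,-0.255,0,0.5]]])

```text
clock: 2.55
eef_pos: [404.1, 124.9, 231.7]
tool_rot: [3.141, 0.001, 2.881]
force: [0.2, 0.2, -0.6]
width: 42.7
gripper_force: 0.0
```

Emit:
step_arm(series=[[[0,0,0,-0.16,-0.25,0,0.5],[0,0,0,-0.16,-0.25,0,0.5],[0,0,0,0,0,0.272,0.5],[0,0,0,0,0,0.272,0.5],[0,0,0,0,0,0.272,0.5],[0,0,0,0,0,0.272,0.5],[0,0,0,0,0,0.272,0.5],[0,0,0,0,0,0,0.5]]])

```text
clock: 3.35
eef_pos: [424.0, 45.6, 53.8]
tool_rot: [3.136, -0.023, 2.879]
force: [-0.0, -0.1, -0.2]
width: 42.8
gripper_force: 0.0
```

Run:
```python
from h import *
p=ctrl.get_image('side'); q=ctrl.get_image('top')
a=cv2.resize(p['img'][140:240,200:320],(480,400),interpolation=cv2.INTER_CUBIC);b=cv2.resize(q['img'][120:230,215:295],(291,400),interpolation=cv2.INTER_CUBIC)
cv2.imwrite('pics/pre.png',np.hstack([a,b])[:,:,::-1]); s=ctrl.read_state(); print(s['eef_pos'],s['force'])
```

```text
[425.81131412  45.55137898  55.88302721] [-0.00333131  0.59059835  0.19800848]
```

View pics/pre.png

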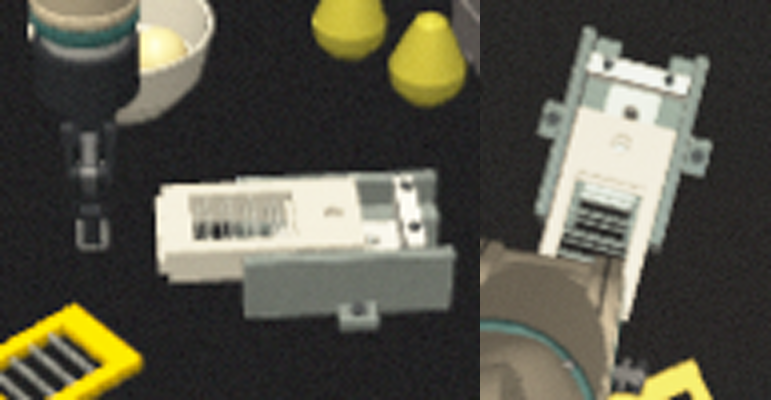

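The gripper stands behind the frames but is still too high, because it is at the edge of its reach. I'll ease forward and check again.

Emit:
step_arm(series=[[[0,0,0,-0.06,0,0,0.5],[0,0,0,-0.06,0,0,0.5],[0,0,0,0,0,0,0.5],[0,0,0,0,0,0,0.5]]])

```text
clock: 3.85
eef_pos: [443.5, 40.8, 55.8]
tool_rot: [3.134, -0.018, 2.88]
force: [-0.4, -0.2, -0.0]
width: 42.8
gripper_force: 0.0
```

Emit:
step_arm(series=[[[0,0,0,0,0,0.1,0.5],[0,0,0,0,0,0.09,0.5],[0,0,0,0,0,0,0.5],[0,0,0,0,0,0,0.5]]])

```text
clock: 4.25
eef_pos: [442.0, 41.3, 26.9]
tool_rot: [3.135, -0.02, 2.88]
force: [0.7, 0.4, -0.0]
width: 42.8
gripper_force: 0.0
```

Emit:
step_arm(series=[[[0,-0.025,0,0,0,0,0.5],[0,0,0,0,-0.017,0,0.5],[0,0,0,-0.027,0,0,0.5],[0,0,0,-0.027,0,0,0.5],[0,0,0,-0.027,0,0,0.5],[0,0,0,-0.027,0,0,0.5],[0,0,0,-0.027,0,0,0.5],[0,0,0,-0.027,0,0,0.5],[0,0,0,-0.027,0,0,0.5],[0,0,0,-0.027,0,0,0.5],[0,0,0,-0.027,0,0,0.5]]])

```text
clock: 5.35
eef_pos: [476.6, 29.5, 26.5]
tool_rot: [3.134, -0.004, 2.88]
force: [-0.0, 0.6, 0.2]
width: 43.2
gripper_force: 0.2
```

Emit:
step_arm(series=[[[0,0,0,-0.014,0,0,0.5],[0,0,0,-0.014,0,0,0.5],[0,0,0,-0.014,0,0,0.5],[0,0,0,-0.014,0,0,0.5],[0,0,0,-0.014,0,0,0.5]]])

```text
clock: 5.85
eef_pos: [486.7, 26.9, 26.5]
tool_rot: [3.134, -0.004, 2.88]
force: [-0.6, 0.1, 0.6]
width: 43.0
gripper_force: 0.2
```

Run:
```python
from h import *
p=ctrl.get_image('side'); q=ctrl.get_image('top')
a=cv2.resize(p['img'][140:240,220:340],(480,400),interpolation=cv2.INTER_CUBIC);b=cv2.resize(q['img'][120:230,215:295],(291,400),interpolation=cv2.INTER_CUBIC)
cv2.imwrite('pics/mid.png',np.hstack([a,b])[:,:,::-1]); s=ctrl.read_state(); print(s['eef_pos'],s['force'])
```

```text
[487.0683914   26.7251867   26.53656813] [-0.53457662 -0.56310118 -0.20051278]
```

View pics/mid.png

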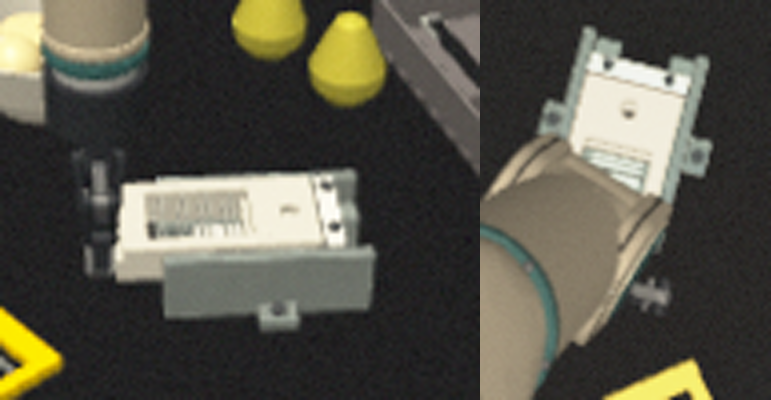

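The frames have gone in together and a gap of a few mm to the stop remains. I'll press on in small steps.

Emit:
step_arm(series=[[[0,0,0,-0.007,0,0,0.5],[0,0,0,-0.007,0,0,0.5],[0,0,0,-0.007,0,0,0.5],[0,0,0,0,0,0,0.5]]])

```text
clock: 6.35
eef_pos: [489.8, 26.0, 26.5]
tool_rot: [3.134, -0.004, 2.88]
force: [0.5, 0.1, 0.4]
width: 42.6
gripper_force: 0.0
```

Emit:
step_arm(series=[[[0,0,0,-0.007,0,0,0.5],[0,0,0,0,0,0,0.5]]])

```text
clock: 6.55
eef_pos: [490.7, 25.8, 26.5]
tool_rot: [3.134, -0.004, 2.88]
force: [1.0, -0.3, -0.3]
width: 42.9
gripper_force: 0.1
```

Emit:
step_arm(series=[[[0,0,0,-0.007,0,0,0.5],[0,0,0,0,0,0,0.5]]])

```text
clock: 6.75
eef_pos: [491.8, 25.5, 26.5]
tool_rot: [3.134, -0.004, 2.88]
force: [0.9, 0.3, -0.5]
width: 42.8
gripper_force: 0.1
```

Emit:
step_arm(series=[[[0,0,0,-0.007,0,0,0.5],[0,0,0,0,0,0,0.5]]])

```text
clock: 6.95
eef_pos: [492.8, 25.2, 26.5]
tool_rot: [3.134, -0.004, 2.88]
force: [-0.0, 0.7, -0.5]
width: 42.2
gripper_force: 0.1
```

Emit:
step_arm(series=[[[0,0,0,-0.007,0,0,0.5],[0,0,0,0,0,0,0.5]]])

```text
clock: 7.15
eef_pos: [493.9, 24.9, 26.5]
tool_rot: [3.134, -0.004, 2.88]
force: [0.2, -0.1, -0.7]
width: 42.8
gripper_force: 0.1
```

Emit:
step_arm(series=[[[0,0,0,-0.007,0,0,0.5],[0,0,0,0,0,0,0.5]]])

```text
clock: 7.35
eef_pos: [494.2, 24.9, 26.4]
tool_rot: [3.134, -0.005, 2.88]
force: [-1.8, 0.6, 0.8]
width: 42.6
gripper_force: 0.9
```

Emit:
step_arm(series=[[[0,0,0,-0.004,0,0,0.5],[0,0,0,0,0,0,0.5]]])

```text
clock: 7.55
eef_pos: [494.2, 24.9, 26.3]
tool_rot: [3.134, -0.006, 2.88]
force: [-4.7, 0.9, 0.9]
width: 42.6
gripper_force: 1.9
```

Emit:
step_arm(series=[[[0,0,0,-0.005,0,0,0.5],[0,0,0,0,0,0,0.5],[0,0,0,0,0,0,0.5]]])

```text
clock: 7.85
eef_pos: [494.2, 24.9, 26.2]
tool_rot: [3.134, -0.007, 2.88]
force: [-4.6, 1.5, 2.2]
width: 42.3
gripper_force: 2.7
```

Emit:
step_arm(series=[[[0,0,0,0.05,0,0,0.5],[0,0,0,0.12,0,0,0.5],[0,0,0,0,0,-0.27,0.5],[0,0,0,0,0,-0.27,0.5],[0,0,0,0,0,-0.28,0.5],[0,0,0,-0.05,-0.29,0,0.5],[0,0,0,-0.05,-0.29,0,0.5],[0,0,0,-0.05,-0.29,0,0.5],[0,0,0,-0.05,-0.29,0,0.5],[0,0,0,-0.05,-0.29,0,0.5],[0,0,0,0,0,0,0.5]]])

```text
clock: 8.95
eef_pos: [451.4, -198.5, 149.0]
tool_rot: [3.14, 0.002, 2.869]
force: [-0.7, -0.2, 0.4]
width: 42.4
gripper_force: 0.0
```

Run:
```python
from h import *
p=ctrl.get_image('side'); q=ctrl.get_image('top')
np.savez('home.npz',s=p['img'],t=q['img'])
a=cv2.resize(p['img'][165:235,230:330],(400,280),interpolation=cv2.INTER_CUBIC)
c=cv2.resize(p['img'][240:315,225:300],(300,300),interpolation=cv2.INTER_CUBIC)
b=cv2.resize(q['img'][120:220,215:295],(400,500),interpolation=cv2.INTER_CUBIC)
o=np.zeros((600,800,3),np.uint8);o[:280,:400]=a;o[290:590,:300]=c;o[:500,400:]=b
cv2.imwrite('pics/home.png',o[:,:,::-1]); s=ctrl.read_state(); print(s['eef_pos'],s['force'],s['tool_rot'])
for im in(p,q):
  for k in('top_hole','pin_grip','front'):
    print(k,[(np.round(g['centre'],1),round(g['score'],2),np.round(back(im,g['centre'],dict(top_hole=60,pin_grip=85,front=30)[k]),1)) for g in ctrl.recognise(im,k)[:2]])
```

```text
[ 451.74943862 -191.53624049  148.08253266] [ 0.12243181  1.08787049 -0.20712329] [ 3.13513370e+00 -1.84981224e-03  2.87662185e+00]
top_hole [(array([286.6, 190.8]), 0.6, array([ 6.145e+02, -4.000e-01,  6.000e+01])), (array([369.5, 216.6]), 0.3, array([ 794.3, -186.6,   60. ]))]
pin_grip [(array([263.5, 258.3]), 0.46, array([ 448.1, -262.2,   85. ]))]
front [(array([288.3, 206.9]), 0.85, array([605.5, -40.2,  30. ])), (array([288.4, 194.1]), 0.36, array([628.6,  17. ,  30. ]))]
top_hole [(array([252.4, 158. ]), 0.9, array([602.5,  -1.8,  60. ]))]
pin_grip []
front [(array([252.3, 164.1]), 0.64, array([589.9,  -1.1,  30. ])), (array([393. , 151.2]), 0.3, array([ 623.7, -419. ,   30. ]))]
```

View pics/home.png

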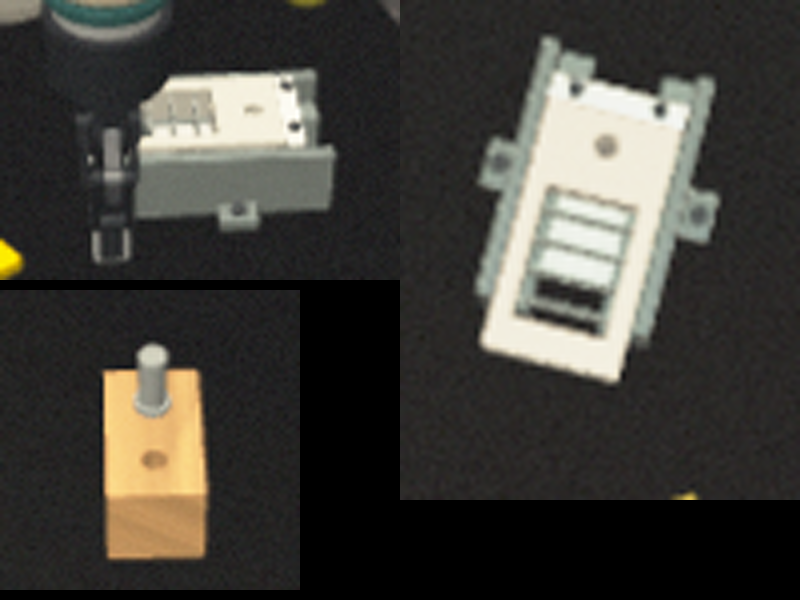

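The frames are home: the gap has closed and the hole shows as a clean disc at crop (606,146), with no crescents. The pin top is at (152,352) in the lower-left crop.

Run:
```python
from h import *
p=ctrl.get_image('side'); q=ctrl.get_image('top')
for n,uv,z in [('hole',A(206,147),60),('FL',A(82,345),60),('FR',A(216,381),60),('RL',A(150,97),60),('RR',A(285,128),60)]: print(n,np.round(back(q,uv,z),1))
print('side hole',back(p,(230+254/4-.4,165+109/4-.4),60))
c=lambda u,v:(225+u/4-.4,240+(v-290)/4-.4)
for uv,z in[((152,352),104),((152,406),65),((154,460),60)]: print(back(p,c(*uv),z))
s=ctrl.read_state(); print(s['eef_pos'],s['tool_rot'])
```

```text
hole [628.8 -11.9  60. ]
FL [514.2  60.5  60. ]
FR [492.5 -16.1  60. ]
RL [658.8  20.2  60. ]
RR [639.5 -57.9  60. ]
side hole [631.3393493  -11.63965598  60.        ]
[ 443.5413477  -268.06142604  104.        ]
[ 440.7167934  -276.64675493   65.        ]
[ 429.12916129 -313.71626212   60.        ]
[ 451.84452179 -188.93240279  147.85238943] [ 3.13425325 -0.00381127  2.88173082]
```

Emit:
step_arm(series=[[[0,0,0,-0.04,-0.275,0,0.5],[0,0,0,-0.04,-0.275,0,0.5],[0,0,0,0,0,0,0.5],[0,0,0,0,0,0,0.5],[0,0,0,0,0,0,0.5],[0,0,0,0,0,0,0.5]]])

```text
clock: 10.05
eef_pos: [442.2, -271.0, 147.0]
tool_rot: [3.133, -0.004, 2.882]
force: [0.7, 0.3, -0.3]
width: 42.9
gripper_force: 0.0
```

Emit:
step_arm(series=[[[0.011,-0.005,0,0,0,0.1,0.5],[0,0,0,0,0,0.15,0.5],[0,0,0,0,0,0.15,0.5],[0,0,0,0,0,0.08,0.5],[0,0,0,0,0,0.05,0.5],[0,0,0,0,0,0,0.5]]])

```text
clock: 10.65
eef_pos: [441.6, -272.0, 67.2]
tool_rot: [-3.141, -0.001, 2.88]
force: [-0.8, -0.0, 0.1]
width: 42.7
gripper_force: 0.0
```

Emit:
step_arm(series=[[[0,0,0,0,0,0,0.6],[0,0,0,0,0,0,0.7],[0,0,0,0,0,0,0.8],[0,0,0,0,0,0,1],[0,0,0,0,0,0,1],[0,0,0,0,0,0,1]]])

```text
clock: 11.25
eef_pos: [442.4, -272.0, 68.5]
tool_rot: [-3.141, 0.001, 2.881]
force: [0.4, 2.0, 5.8]
width: 16.5
gripper_force: 58.3
```

Emit:
step_arm(series=[[[0,0,0,0,0,-0.05,1],[0,0,0,0,0,-0.16,1],[0,0,0,0,0,-0.16,1],[0,0,0,0,0,-0.16,1],[0,0,0,0,0,0,1],[0,0,0,0,0,0,1]]])

```text
clock: 11.85
eef_pos: [441.9, -272.6, 147.6]
tool_rot: [-3.14, 0.001, 2.88]
force: [0.1, 0.7, -1.7]
width: 16.9
gripper_force: 58.9
```

Emit:
step_arm(series=[[[0,0,0,-0.09,0.25,0,1],[0,0,0,-0.09,0.25,0,1],[0,0,0,-0.1,0.25,0,1],[0,0,0,-0.1,0.25,0,1],[0,0,0,-0.1,0.25,0,1],[0,0,0,-0.1,0.25,0,1],[0,0,0,-0.09,0.25,0,1],[0,0,0,-0.09,0.25,0,1],[0,0,0,0,0,0,1],[0,0,0,0,0,0,1],[0,0,0,0,0,0,1],[0,0,0,0,0,0,1]]])

```text
clock: 13.05
eef_pos: [628.5, -14.0, 146.5]
tool_rot: [-3.139, -0.001, 2.877]
force: [0.4, -0.7, -0.5]
width: 16.2
gripper_force: 59.1
```

Run:
```python
from h import *
p=ctrl.get_image('side'); q=ctrl.get_image('top')
a=cv2.resize(p['img'][130:230,240:340],(600,600),interpolation=cv2.INTER_CUBIC)
cv2.imwrite('pics/above.png',a[:,:,::-1])
s=ctrl.read_state(); e=np.array(s['eef_pos']); print(e,s['force'],s['tool_rot'])
f=lambda X:(np.round((proj(p,X)-[240,130]+.4)*6,0)).tolist()
for dz in(-60.5,-8.5,-3.5): print(dz,f(e+[0,0,dz]))
print('hole',f([630,-11.7,60]),f([630+10,-11.7,60]),f([630,-1.7,60]))
```

```text
[628.9418985  -13.5642725  146.80379852] [ 0.03673868 -0.43592643 -1.30025293] [-3.13981699e+00 -2.78652736e-04  2.87771229e+00]
-60.5 [320.0, 336.0]
-8.5 [325.0, 252.0]
-3.5 [326.0, 244.0]
hole [319.0, 374.0] [337.0, 370.0] [311.0, 363.0]
```

View pics/above.png

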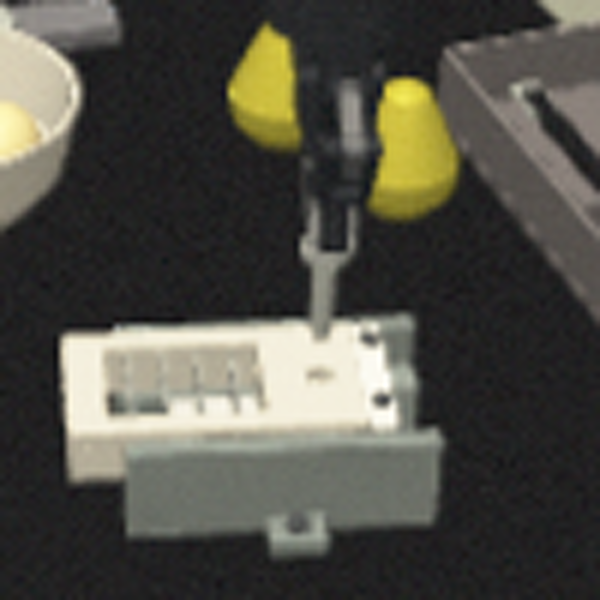

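The pin is vertical. Its tip is at (320,336) and its collar at (327,250), both as predicted, and the hole is at (320,374). I'll correct by about 2 mm and lower.

Emit:
step_arm(series=[[[0,0,0,-0.004,0.014,0,1],[0,0,0,0,0,0.07,1],[0,0,0,0,0,0.05,1],[0,0,0,0,0,0.027,1],[0,0,0,0,0,0,1],[0,0,0,0,0,0,1]]])

```text
clock: 13.75
eef_pos: [630.6, -10.5, 124.5]
tool_rot: [-3.14, -0.0, 2.88]
force: [0.5, 0.1, -1.0]
width: 16.5
gripper_force: 59.1
```

Run:
```python
from h import *
p=ctrl.get_image('side')
a=cv2.resize(p['img'][165:225,250:330],(800,600),interpolation=cv2.INTER_CUBIC)
cv2.imwrite('pics/close.png',a[:,:,::-1])
s=ctrl.read_state(); e=np.array(s['eef_pos']); print(e,s['force'],s['tool_rot'])
f=lambda X:(np.round((proj(p,X)-[250,165]+.4)*10,0)).tolist()
for dz in(-60.5,-8.5,-3.5): print(dz,f(e+[0,0,dz]))
print('hole',f([630,-11.7,60]),f([630+10,-11.7,60]),f([630,-1.7,60]))
```

```text
[630.73816227 -10.45412745 124.80773366] [ 0.02984717 -1.02304283 -0.78254351] [-3.14004296e+00  3.03602575e-04  2.87987003e+00]
-60.5 [432.0, 260.0]
-8.5 [440.0, 123.0]
-3.5 [441.0, 109.0]
hole [431.0, 274.0] [461.0, 267.0] [419.0, 254.0]
```

View pics/close.png

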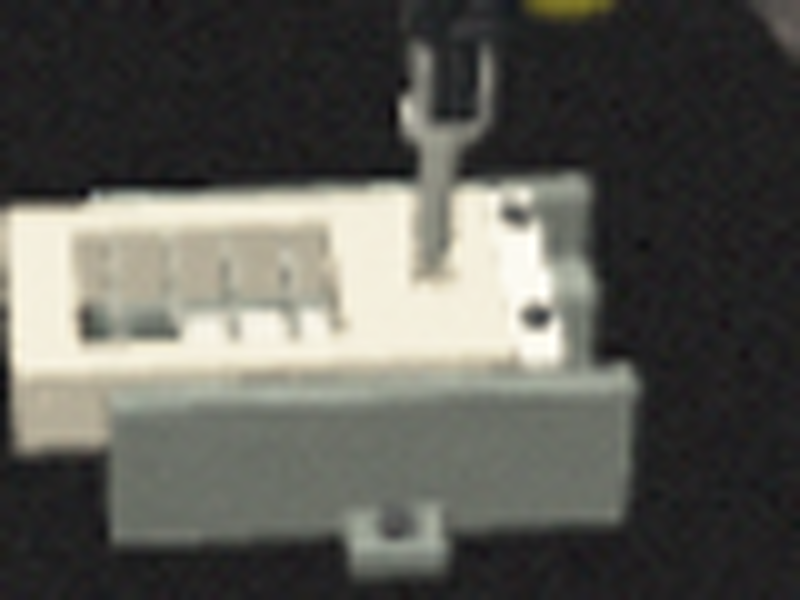

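The tip at (432,262) is over the hole, which is centred at (432,274). I'll take out 1 mm in y and feel downward.

Emit:
step_arm(series=[[[0,0,0,0.001,-0.007,0,1],[0,0,0,0,0,0.014,1],[0,0,0,0,0,0.014,1],[0,0,0,0,0,0.014,1],[0,0,0,0,0,0,1]]])

```text
clock: 14.3
eef_pos: [629.9, -11.2, 118.0]
tool_rot: [-3.14, -0.001, 2.88]
force: [-0.4, -0.0, -0.1]
width: 16.8
gripper_force: 59.1
```

Emit:
step_arm(series=[[[0,0,0,0,0,0.01,1],[0,0,0,0,0,0.01,1],[0,0,0,0,0,0,1]]])

```text
clock: 14.6
eef_pos: [630.0, -11.3, 115.2]
tool_rot: [-3.14, -0.0, 2.88]
force: [-0.2, 0.3, -0.9]
width: 16.7
gripper_force: 59.1
```

Emit:
step_arm(series=[[[0,0,0,0,0,0.01,1],[0,0,0,0,0,0.01,1],[0,0,0,0,0,0,1]]])

```text
clock: 14.9
eef_pos: [630.1, -11.3, 112.2]
tool_rot: [-3.14, -0.0, 2.88]
force: [0.4, 0.1, -1.9]
width: 16.7
gripper_force: 59.1
```

Emit:
step_arm(series=[[[0,0,0,0,0,0.01,1],[0,0,0,0,0,0.01,1],[0,0,0,0,0,0.01,1],[0,0,0,0,0,0.01,1],[0,0,0,0,0,0,1]]])

```text
clock: 15.4
eef_pos: [630.1, -11.3, 106.2]
tool_rot: [-3.14, -0.0, 2.88]
force: [0.5, -0.1, -1.7]
width: 16.7
gripper_force: 59.1
```

Emit:
step_arm(series=[[[0,0,0,0,0,0.01,1],[0,0,0,0,0,0.01,1],[0,0,0,0,0,0.01,1],[0,0,0,0,0,0.01,1],[0,0,0,0,0,0,1]]])

```text
clock: 15.9
eef_pos: [630.1, -11.3, 100.2]
tool_rot: [-3.14, -0.0, 2.88]
force: [-0.9, -0.6, -1.1]
width: 16.1
gripper_force: 59.1
```

Emit:
step_arm(series=[[[0,0,0,0,0,0.01,1],[0,0,0,0,0,0.01,1],[0,0,0,0,0,0.01,1],[0,0,0,0,0,0,1]]])

```text
clock: 16.3
eef_pos: [630.1, -11.3, 95.7]
tool_rot: [-3.14, -0.0, 2.88]
force: [-0.0, 0.5, -1.5]
width: 16.3
gripper_force: 59.1
```

Emit:
step_arm(series=[[[0,0,0,0,0,0.01,1],[0,0,0,0,0,0.01,1],[0,0,0,0,0,0.01,1],[0,0,0,0,0,0,1]]])

```text
clock: 16.7
eef_pos: [630.1, -11.3, 91.2]
tool_rot: [-3.14, -0.0, 2.88]
force: [0.8, -0.1, -1.4]
width: 16.1
gripper_force: 59.1
```

Emit:
step_arm(series=[[[0,0,0,0,0,0.01,1],[0,0,0,0,0,0.01,1],[0,0,0,0,0,0.01,1],[0,0,0,0,0,0,1]]])

```text
clock: 17.1
eef_pos: [630.1, -11.3, 86.7]
tool_rot: [-3.14, -0.0, 2.88]
force: [0.5, 0.2, -1.5]
width: 16.2
gripper_force: 59.1
```

Emit:
step_arm(series=[[[0,0,0,0,0,0.01,1],[0,0,0,0,0,0.01,1],[0,0,0,0,0,0,1]]])

```text
clock: 17.4
eef_pos: [630.1, -11.3, 83.7]
tool_rot: [-3.14, -0.0, 2.88]
force: [0.7, -0.0, -1.4]
width: 16.4
gripper_force: 59.1
```

Emit:
step_arm(series=[[[0,0,0,0,0,0.01,1],[0,0,0,0,0,0.01,1],[0,0,0,0,0,0,1]]])

```text
clock: 17.7
eef_pos: [630.2, -11.7, 80.8]
tool_rot: [-3.14, 0.0, 2.88]
force: [1.4, -0.7, -1.1]
width: 16.6
gripper_force: 59.1
```

Tip at about 20 mm: it is in the bore and the spring ball zone begins. I'll press on gently.

Emit:
step_arm(series=[[[0,0,0,0,0,0.01,1],[0,0,0,0,0,0.01,1],[0,0,0,0,0,0,1]]])

```text
clock: 18.0
eef_pos: [630.4, -12.1, 78.0]
tool_rot: [-3.139, 0.001, 2.88]
force: [0.1, -1.6, 1.2]
width: 16.5
gripper_force: 59.2
```

Emit:
step_arm(series=[[[0,0,0,0,0,0.01,1],[0,0,0,0,0,0.01,1],[0,0,0,0,0,0,1]]])

```text
clock: 18.3
eef_pos: [630.2, -11.9, 74.7]
tool_rot: [-3.139, 0.001, 2.88]
force: [0.9, -1.9, -2.2]
width: 16.8
gripper_force: 58.9
```

Emit:
step_arm(series=[[[0,0,0,0,0,0.01,1],[0,0,0,0,0,0.01,1],[0,0,0,0,0,0,1]]])

```text
clock: 18.6
eef_pos: [630.3, -11.8, 71.7]
tool_rot: [-3.14, 0.0, 2.88]
force: [0.7, -4.0, -0.1]
width: 16.7
gripper_force: 59.1
```

Emit:
step_arm(series=[[[0,0,0,0,0,0.01,1],[0,0,0,0,0,0,1]]])

```text
clock: 18.8
eef_pos: [630.3, -11.8, 70.3]
tool_rot: [-3.14, 0.0, 2.88]
force: [1.9, -4.7, 0.3]
width: 16.9
gripper_force: 59.1
```

Emit:
step_arm(series=[[[0,0,0,0,0,0.006,1],[0,0,0,0,0,0,1]]])

```text
clock: 19.0
eef_pos: [630.2, -11.8, 69.5]
tool_rot: [-3.14, 0.0, 2.88]
force: [0.8, -4.5, 0.3]
width: 16.2
gripper_force: 59.1
```

Emit:
step_arm(series=[[[0,0,0,0,0,0.005,1],[0,0,0,0,0,0,1]]])

```text
clock: 19.2
eef_pos: [630.2, -11.7, 68.7]
tool_rot: [-3.14, 0.0, 2.88]
force: [0.2, -5.2, 0.4]
width: 16.5
gripper_force: 59.1
```

Emit:
step_arm(series=[[[0,0,0,0,0,0.004,1],[0,0,0,0,0,0,1]]])

```text
clock: 19.4
eef_pos: [630.3, -11.7, 68.5]
tool_rot: [-3.14, 0.001, 2.88]
force: [0.4, -4.8, 3.3]
width: 17.0
gripper_force: 59.5
```

Emit:
step_arm(series=[[[0,0,0,0,0,0.004,1],[0,0,0,0,0,0,1]]])

```text
clock: 19.6
eef_pos: [630.4, -11.7, 68.5]
tool_rot: [-3.14, 0.001, 2.88]
force: [-1.3, -5.0, 8.6]
width: 16.4
gripper_force: 60.0
```

Seated: it stopped at 68.5 mm, the same height as with the collar on the rest, and 8.6 N builds up. I'll release and rise.

Emit:
step_arm(series=[[[0,0,0,0,0,0,0.5],[0,0,0,0,0,0,0.5],[0,0,0,0,0,0,0.5],[0,0,0,0,0,0,0.5],[0,0,0,0,0,-0.03,0.5],[0,0,0,0,0,-0.15,0.5],[0,0,0,0,0,-0.25,0.5],[0,0,0,0,0,-0.25,0.5],[0,0,0,0.2,0.1,-0.1,0.5],[0,0,0,0.2,0.1,0,0.5],[0,0,0,0.2,0.1,0,0.5],[0,0,0,0,0,0,0.5]]])

```text
clock: 20.8
eef_pos: [551.1, 60.1, 184.4]
tool_rot: [3.14, -0.005, 2.885]
force: [0.5, 0.8, 1.2]
width: 42.9
gripper_force: 0.0
```

Run:
```python
from h import *
p=ctrl.get_image('side')
a=cv2.resize(p['img'][150:230,240:340],(750,600),interpolation=cv2.INTER_CUBIC)
cv2.imwrite('pics/done.png',a[:,:,::-1])
f=lambda X:(np.round((proj(p,X)-[240,150]+.4)*7.5,0)).tolist()
print('pin top if home',f([630.3,-11.7,104]),'collar',f([630.3,-11.7,62.5]),'+5mm',f([630.3,-11.7,109]))
s=ctrl.read_state(); print(s['eef_pos'],s['force'],s['width'])
```

```text
pin top if home [404.0, 231.0] collar [399.0, 313.0] +5mm [405.0, 221.0]
[553.48450571  57.88853766 184.79649257] [-0.28367758 -0.25258126 -0.31834466] 42.635995544942766
```

View pics/done.png

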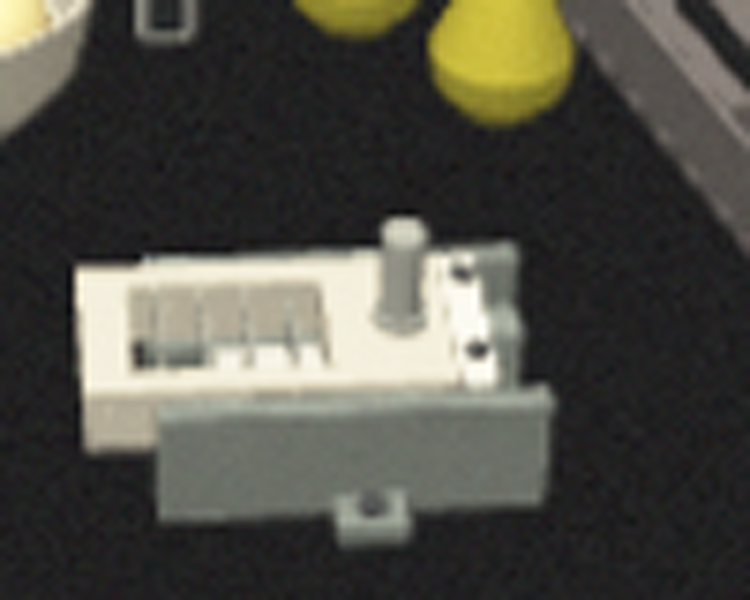

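The pin stands upright at (403,225–325), with its collar flush on the top frame and the gripper clear. Handing in.

```bash
python3 -c "
from cell import ctrl
print(ctrl.finish_job())"
```

```text
the job is handed in; nothing more can be done
None
```

I pushed the three frames home against the stop and pressed the pin down through them until its collar sat flush on the top frame. The gripper is released and clear, and the job is handed in at about 21 s; the hand-in returned no verdict.

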